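# Register the handheld meter on the bench fence

## Robot

A 6-joint arm with a two-finger parallel gripper is mounted at the origin on a cart in front of the work surface, level with it; the furniture and walls round the work are solid. World frame = base frame: x ahead of the robot, y to its left, z up, the work surface at z = 0. Lengths are in mm, angles in rad, forces in N, time in s.
With the tool pointing down it reaches from about 350 to 975 mm from the base axis. Payload 7.1 kg.
Tool frame: the origin (TCP) lies at the very end of the fingers, on their centre line; the grasp point (between the pads) lies 19 mm behind it; z points along the fingers, y is the line along which they close (so a half turn about z gives the same grasp; the last joint's range is limited). The gripper opens to 88 mm and grips with 3 to 60 N. Pads are 20 mm wide; open, the fingers measure 115 mm over their backs; the gripper's body (75 mm by 178 mm) begins 61 mm behind the grasp point.
Start: joints at [-1.321, 0.423, 1.63, -0, 1.089, -0.019], TCP at [166.003, -602.535, 222.675] pointing down, gripper open.
Joint ranges: [-3, 3], [-0.9, 2.11], [0.09, 2.58], [-1.31, 4.45], [0.11, 2.69], [-2.54, 2.54]. Speed limits (rad/s): [2.39, 2.39, 3.01, 3.14, 3.14, 3.14].

## Interface

Orientations are given as a rotation vector (axis times angle).
In Python, from workcell import get_obs, get_image, job, models gives the robot as it stands.
- The arm moves only by the tool jog_arm, never from a script. Its argument "increments" is one flat list of numbers, 7 for each row, row after row: the turn, a rotation vector about the tool's x, y, z in degrees, then the shift along the tool's x, y, z in mm, then the opening in per cent of the stroke, from 0 (shut) to 100 (fully open). A call has 1 to 12 rows; each row shifts and turns the commanded pose from where the row before left it, along the tool's axes as they then stand; what a row does not reach is not made up. A row lasts 1/8 s, in which the tool goes at most 62.5 mm and 10.7 degrees, less where a joint would pass 70% of its speed; a pose out of reach is approached as far as the arm can. A call is refused whole if a number of a shift passes 62.5 or a number of a turn 10.7, either way. A call with a gripper value outside its range is refused whole. The fingers move at their own pace and stop on an object; the grip force is fixed at half the most. Time passes only in rows, so rows that do not move let the fingers close. It gives the time, the measured TCP pose, the force, the opening and the grip force at its end, in the units of the state.
- get_obs(): the state, without advancing time (a new reading comes with each control period).
- get_image(name): name is "scene" or "top" or "wrist"; returns a dict with "pixels" (400x640x3 uint8, blue, green, red), "depth" (400x640 float32, mm along the optical axis (not along the pixel's ray), 0 where there is no reading), "fx", "fy", "cx", "cy" (pixels), "cam_to_world" (4x4, takes a point from camera to world coordinates); the wrist camera has in their place "tool_from_camera" (4x4, takes a point from camera to tool coordinates, whose origin is the TCP and whose axes are the flange's). Camera axes: x right, y up, looking along -z (the intrinsics and any distortion apply to the point x, -y, -z); pixel columns grow to the right and rows downward; lengths in mm; the calibration is good to about 2 mm. The wrist camera is an equidistant fisheye: a pixel r from the principal point sees the ray r / f radians off the axis. A picture is of the moment at which its call begins: read the wrist's pose just before it.
- job.close_job(): hands the job in; it is judged then, once.
Trained networks look in the newest picture that a camera, given by its name, has taken for a name from the list of things; names that differ only in an ending like _2 or _b are one class to them, and where a whole thing is asked for, a point or a joint stands for the part that bears it (a point fixed in the world has none). Each returns a list of dicts, best first, with "p" (0 to 1); they miss things now and then, are a little off and sometimes report something else, mostly with a low value. They report only what shows in the picture. A call takes as long as a camera call. They do not tell look-alikes from the thing itself.
- models.look_for(target, camera): "centre" ([x, y, z] in mm, in world coordinates, good to about 4 mm: the middle of the surface that is visible of it).
- models.regions_of(target, camera): "region" (400x640 bool, what is visible of it).
The state is a dict: "t": time; "qpos": joint angles; "qvel": joint speeds; "joint_torque": joint torques, N m; "ee_pos": TCP position; "orientation": TCP orientation; "ft_force": force on the tool from outside, world axes, zero at the start; "moment": the same for the moment, N m; "width": finger opening in mm; "grasp_force": force on a finger pad.
Only numpy, scipy, OpenCV 4.12 (cv2) and the standard library are available. Lean on these libraries where they do the work, as an engineer would, in place of code of your own. Each camera call takes 0.05 s, during which the arm holds its last target. There are 200 camera calls.

## Task

Bring the handheld meter to its calibration position by pushing it along the worktop, without ever picking it up: first push it back until its long side lies flush against the aluminium fence, still clear of the red stop, then slide it along the fence until its connector end touches the red stop. Leave it lying flat, flush with the fence and touching the red stop, and do not disturb the bottles, vials and other things round about.

Things in the scene. Friction and masses are not known exactly. Their poses are not given: they have to be found in the camera images.
- meter: Handheld meter, white and black, screen and keys on top, lying loose, 0.25 kg. 64 mm wide (x), 198 mm long (y), 34 mm high; origin: middle of its underside. A block from y -99 to +76 mm, then a connector stub 14 mm wide, 11 to 25 mm up, out to y +99 mm: this end points to the red stop. Starts in front of the fence, 45 to 120 mm short of it, up to 18 degrees askew.
- fence: Straight aluminium rail fixed on the worktop, 380 mm long (its y), 20 mm thick, 30 mm high. Origin: at mid-length on the worktop in the plane of its front face, which looks to its -x, towards the robot. The meter is flush when its long side touches this face; the meter's origin is then 32 mm in front of it.
- red_stop: Red stop block fixed in front of the fence near its left (+y) end, 30 mm wide along the fence, 34 mm high, from the fence face 67 mm out to the front; clamp screw over the fence, 49 mm high. Origin: middle of its underside, 34 mm in front of the fence face; axes as the fence's. Its face is 15 mm from the origin: origins of meter and stop are 114 mm apart when touching.
- amber_bottle: Bystander: amber 500 ml bottle, 94 mm wide, 195 mm tall, blue cap; leave alone. Origin: middle of its underside.
- blue_vial: Bystander: clear vial with blue cap, 28 mm wide, 60 mm tall; leave alone. Origin: middle of its underside.
- white_vial: Bystander: pale yellow vial with white cap, 28 mm wide, 60 mm tall; leave alone. Origin: middle of its underside.
- red_cap: Bystander: loose red bottle cap, 53 mm wide, 25 mm tall; leave alone. Origin: middle of its underside.
- timer: Bystander: white lab timer lying flat, 58x64x18 mm; leave alone. Origin: middle of its underside.
- marker: Bystander: white marker pen with red cap, lying, 135 mm long, 17 mm thick; leave alone. Origin: middle of its underside.
- instrument_corner (a point): Foot of the right-hand front corner of the big grey sample instrument, which is fixed, solid and up to 0.6 m high. From this corner its front runs 340 mm towards the left and the robot (world direction -0.70, +0.72), the front panel 190 to 300 mm high; keep the gripper and arm clear of it.
Mind the look-alikes: they are no part of the job. There is more than one size of the meter; the job needs the larger.

How it is judged (in metres and radians):
On the way, in this order (a step that is already met when the one before it is completed fails the run):
1. the meter lies flush along the fence, still clear of the red stop (x of meter in the frame of fence between -0.037 and -0.025 m and angle between the y axis of meter and the y axis of fence, either way round below 0.05 rad and horizontal distance between meter and red_stop above 0.125 m), for 0.2 s.
2. the meter has been slid along the fence to the red stop (x of meter in the frame of fence between -0.037 and -0.025 m and angle between the y axis of meter and the y axis of fence, either way round below 0.05 rad and horizontal distance between meter and red_stop below 0.119 m), for 0.2 s.
At the end, for the whole second after the job is handed in: The meter lies flat and still with its long side within 5 mm of the fence face and within 0.05 rad (3 degrees) of parallel, and its end within 5 mm of the red stop (all of step 2 and height (world z) of meter below 0.005 m and angle between meter's own z axis and vertical below 0.06 rad and linear speed of meter below 0.01 m/s); the robot touches nothing.
It fails at once if the meter is lifted off the worktop or tipped up (height (world z) of meter above 0.015 m or angle between meter's own z axis and vertical above 0.25 rad).
It fails at once if a bottle, vial, cap, the timer or the marker is moved more than 20 mm (distance of any of amber_bottle, blue_vial, white_vial, red_cap, timer, marker from where it was at the start of the episode above 0.02 m).
It also fails if it takes over 64 s, if anything falls off the work surface, if the arm or the gripper's body presses on something with over 40 N, if the wrist force passes 120 N, or if a joint passes its speed limit or range.

## Working session

There is one attempt and no reset: what is moved stays moved. The work goes in short steps, Python scripts to look and compute and a tool call to move; the robot and the scene stay as the last step left them, time stands still between calls to the robot, and variables do not carry over. Pictures are saved under pics/ and viewed, at most 10 in all, crops included, and the job is handed in when it is done.

Besides the shell and the picture viewer there is one more tool, called after "Emit:" by a JSON object that holds its "method" and its "body". jog_arm: Moves the arm, as the interface text tells. Its arguments: {"type":"object","properties":{"increments":{"type":"array"}},"required":["increments"]}

```bash
mkdir -p pics; cat > h.py <<'E'
import numpy as np, cv2
from workcell import get_obs,get_image,job,models
def cloud(im):
    v,u=np.mgrid[0:400,0:640]; d=im["depth"]
    P=np.stack([(u-im["cx"])/im["fx"]*d,-(v-im["cy"])/im["fy"]*d,-d,np.ones_like(d)],-1)
    return (P@np.array(im["cam_to_world"]).T)[...,:3]
E
python3 - <<'E'
from h import *
for c in ["top","scene"]:
    im=get_image(c); cv2.imwrite(f"pics/{c}1.png",im["pixels"]); np.save(c+"1.npy",cloud(im)); print(c,im["fx"],im["cam_to_world"])
    for n in ["meter","fence","red_stop","amber_bottle","blue_vial","white_vial","red_cap","timer","marker","instrument_corner"]:
        try: print(n,[(np.round(r["centre"]).tolist(),round(r["p"],2)) for r in models.look_for(n,c)[:4]])
        except Exception as e: print(n,e)
o=get_obs(); print(o)
E
```

```text
top 395.4239906215641 [[-1.11583133e-02  9.84486797e-01 -1.75103511e-01  2.82545980e+02]
 [-9.99937234e-01 -1.11627619e-02  9.59553807e-04 -2.08208799e+02]
 [-1.00997074e-03  1.75103227e-01  9.84549562e-01  1.53753880e+03]
 [ 0.00000000e+00  0.00000000e+00  0.00000000e+00  1.00000000e+00]]
meter [([461.0, -677.0, 23.0], 0.65), ([413.0, -351.0, 32.0], 0.64)]
fence [([564.0, -290.0, 31.0], 0.78)]
red_stop [([513.0, -129.0, 41.0], 0.77)]
amber_bottle [([416.0, 14.0, 149.0], 0.67), ([623.0, -242.0, 56.0], 0.29)]
blue_vial [([627.0, -240.0, 57.0], 0.57)]
white_vial [([650.0, -333.0, 57.0], 0.57)]
red_cap [([397.0, -88.0, 24.0], 0.67), ([419.0, 14.0, 151.0], 0.3)]
timer []
marker [([368.0, 282.0, 15.0], 0.62)]
instrument_corner it knows: amber_bottle, blue_vial, fence, marker, meter, red_cap, red_stop, timer, white_vial
scene 444.9747499024281 [[-7.73845117e-01  4.03067449e-01 -4.88569714e-01 -2.07749287e+02]
 [-6.33368353e-01 -4.88953761e-01  5.99807260e-01  6.93452219e+02]
 [ 2.87478307e-03  7.73602515e-01  6.33664647e-01  9.88274924e+02]
 [ 0.00000000e+00  0.00000000e+00  0.00000000e+00
[... 519 characters left out ...]
l
{'t': 1.0, 'qpos': array([-1.32100805e+00,  4.23088821e-01,  1.62988343e+00,  1.54904430e-05,
        1.08859246e+00, -1.90318251e-02]), 'qvel': array([ 8.84904169e-04, -6.13231916e-04,  1.14295298e-03,  9.44969649e-05,
       -5.64852780e-04, -1.99234934e-03]), 'joint_torque': array([-1.54204590e-03, -5.44579339e+01, -2.74049431e+01,  6.42839796e-02,
        1.68887735e-02, -2.21179158e-05]), 'ee_pos': array([ 166.00533898, -602.54770583,  222.68856864]), 'orientation': array([3.11323282e+00, 4.20976653e-01, 2.64671024e-05]), 'ft_force': array([-0.03009482,  0.13788921, -0.1466249 ]), 'moment': array([ 0.01243558,  0.01042071, -0.00620068]), 'grasp_force': 0.0, 'width': 87.40796246544299}
```

View pics/top1.png

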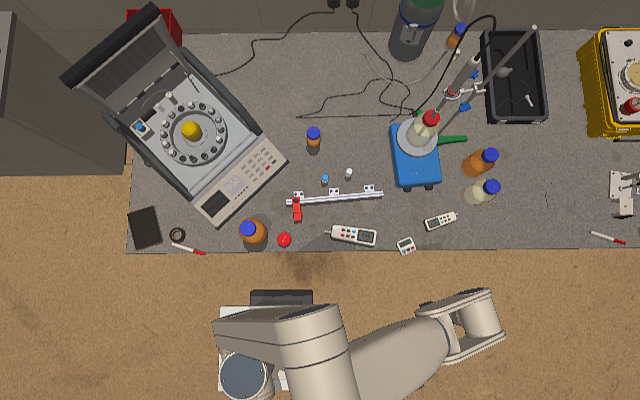

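View pics/scene1.png

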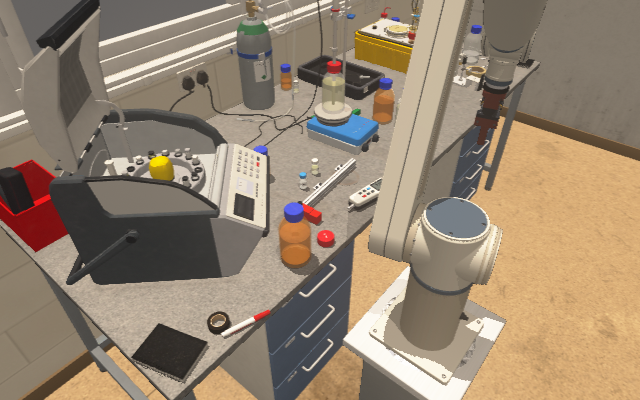

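The top picture shows two meters: one at px (354,234), about 50 px long with its stub pointing left at the red stop (297,208), and one at px (441,220), about 33 px long. The timer is at (406,244), the red cap at (284,239) and the fence runs (287,203)–(382,193). The meter at (354,234) fits: it is the larger and lies in front of the fence. I'll confirm it by crop and size.

```bash
python3 - <<'E'
from h import *
im=get_image("top"); P=cloud(im)
cv2.imwrite("pics/crop1.png",cv2.resize(im["pixels"][180:260,270:470],None,fx=4,fy=4,interpolation=cv2.INTER_CUBIC))
for n in ["meter","fence","red_stop"]:
    for r in models.regions_of(n,"top")[:2]:
        m=r["region"]; v,u=np.nonzero(m); q=P[m]; z=q[:,2]
        zt=np.median(z[z>np.percentile(z,40)]); 
        s=q[np.abs(z-zt)<7]
        R=cv2.minAreaRect(s[:,:2].astype(np.float32))
        print(n,round(r["p"],2),"px",u.mean().round(),v.mean().round(),len(q),"z",zt.round(1),"rect",np.round(R[0],1),np.round(R[1],1),round(R[2],2))
        l=cv2.fitLine(s[:,:2].astype(np.float32),cv2.DIST_HUBER,0,.01,.01).ravel(); print("   line",l.round(3), "deg from y",np.degrees(np.arctan2(-l[0],l[1])).round(2))
# timer blob
m=(P[...,2]>10)&(P[...,2]<60); m[:,:395]=0;m[:,425:]=0;m[:232]=0;m[256:]=0
print("timer",P[m].min(0),P[m].max(0))
E
```

```text
meter 0.89 px 354.0 234.0 632 z 37.1 rect [ 411.5 -347.7] [171.5  58.5] 82.33
   line [ 1.55000e-01  9.88000e-01  4.12414e+02 -3.49603e+02] deg from y -8.91
meter 0.63 px 440.0 220.0 368 z 26.9 rect [ 466.8 -686.5] [ 43.  122.7] 20.36
   line [ 3.44000e-01 -9.39000e-01  4.65178e+02 -6.85582e+02] deg from y -159.88
fence 0.91 px 336.0 195.0 717 z 31.6 rect [ 559.6 -277.4] [ 26.  374.3] 4.69
   line [ 8.00000e-02 -9.97000e-01  5.57674e+02 -2.87934e+02] deg from y -175.39
fence 0.27 px 353.0 234.0 735 z 36.8 rect [ 413.8 -348.3] [172.2  61. ] 79.66
   line [ 1.79000e-01  9.84000e-01  4.13538e+02 -3.49284e+02] deg from y -10.3
red_stop 0.74 px 297.0 209.0 189 z 39.3 rect [ 513.4 -132.1] [89.3 29.3] 4.36
   line [ 1.00000e+00 -2.10000e-02  5.10658e+02 -1.31078e+02] deg from y -91.21
timer [ 335.81891966 -585.51970605   10.05711537] [ 404.67735993 -512.57956468   26.26704632]
```

View pics/crop1.png

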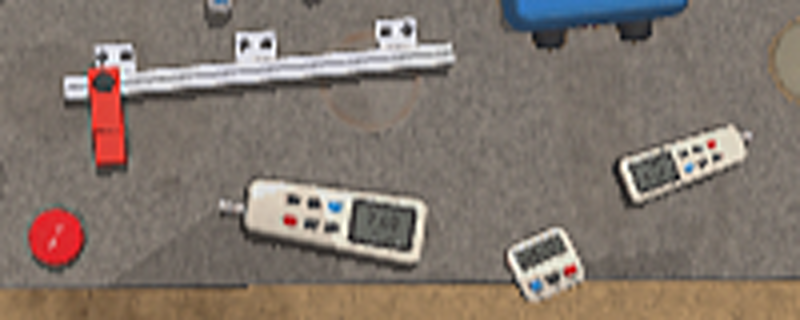

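The crop confirms it: the meter at top px (354,234) is the larger (block 172×59 mm against 123×43 mm for the look-alike), stub towards the stop. Meter yaw is about -8.5°, fence +4.6°. I'll line the open gripper up with the fence, in front of the meter.

Emit:
{"method": "jog_arm", "body": {"increments": [0,0,10.7,0,0,0,100,0,0,0,38,-48,0,100,0,0,0,38,-48,0,100,0,0,0,38,-48,0,100,0,0,0,38,-48,0,100,0,0,0,37,-46,0,100,0,0,0,0,0,50,100,0,0,0,0,0,50,100,0,0,0,0,0,50,100,0,0,0,0,0,0,100]}}

```text
t: 2.45
ee_pos: [333.0, -347.7, 70.0]
orientation: [-3.133, -0.129, 0.008]
ft_force: [-0.3, 0.0, 1.7]
width: 87.6
grasp_force: 0.0
```

Emit:
{"method": "jog_arm", "body": {"increments": [0,0,0,0,0,30,100,0,0,0,0,0,28,100,0,0,0,0,0,0,100]}}

```text
t: 2.82
ee_pos: [334.9, -350.0, 15.3]
orientation: [-3.138, -0.129, 0.001]
ft_force: [-0.4, 0.6, 0.2]
width: 88.2
grasp_force: 0.0
```

```bash
python3 - <<'E'
from h import *
for c in ["top","scene","wrist"]:
    im=get_image(c); cv2.imwrite(f"pics/{c}2.png",im["pixels"])
print(get_obs()["ee_pos"],get_obs()["ft_force"])
E
```

```text
[ 335.77743744 -350.90976664   16.55886113] [-0.24439196  0.12183637 -0.24242147]
```

View pics/wrist2.png

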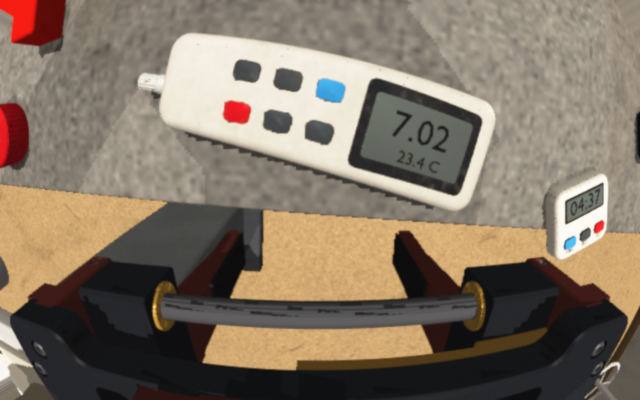

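The wrist view shows the fingers at px (230,240) and (405,240), in front of the bench edge and clear of the meter and of the timer (580,215). Pushing now.

Emit:
{"method": "jog_arm", "body": {"increments": [0,0,0,10,0,3,100,0,0,0,10,0,0,100,0,0,0,8,0,0,100,0,0,0,8,0,0,100,0,0,0,8,0,0,100,0,0,0,8,0,0,100,0,0,0,8,0,0,100,0,0,0,8,0,0,100,0,0,0,8,0,0,100,0,0,0,8,0,0,100,0,0,0,8,0,0,100,0,0,0,0,0,0,100]}}

```text
t: 4.47
ee_pos: [427.7, -342.5, 11.7]
orientation: [3.138, 0.13, 0.002]
ft_force: [0.5, -0.2, -0.8]
width: 87.8
grasp_force: 0.0
```

```bash
python3 - <<'E'
from h import *
im=get_image("wrist"); cv2.imwrite("pics/wrist3.png",im["pixels"])
print(get_obs()["ee_pos"],get_obs()["ft_force"])
E
```

```text
[ 427.34583042 -342.44346173   11.68502072] [ 0.13358392  0.03349519 -0.12258249]
```

View pics/wrist3.png

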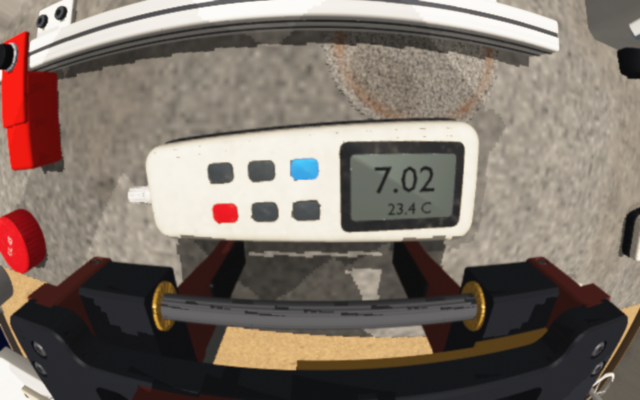

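Both fingers (px (228,245) and (410,245)) now bear on the long side. The meter is parallel to the fence and well clear of the stop (35,120).

Emit:
{"method": "jog_arm", "body": {"increments": [0,0,0,8,0,0,100,0,0,0,8,0,0,100,0,0,0,8,0,0,100,0,0,0,8,0,0,100,0,0,0,6,0,0,100,0,0,0,4,0,0,100,0,0,0,2,0,0,100,0,0,0,0,0,0,100]}}

```text
t: 5.52
ee_pos: [470.7, -338.8, 11.8]
orientation: [3.139, 0.129, 0.001]
ft_force: [1.2, 0.9, -1.1]
width: 87.9
grasp_force: 0.1
```

Emit:
{"method": "jog_arm", "body": {"increments": [0,0,0,2,0,0,100,0,0,0,2,0,0,100,0,0,0,0,0,0,100]}}

```text
t: 5.9
ee_pos: [474.5, -338.4, 11.7]
orientation: [3.139, 0.129, 0.0]
ft_force: [-1.1, -0.7, 2.8]
width: 87.8
grasp_force: 0.8
```

Emit:
{"method": "jog_arm", "body": {"increments": [0,0,0,1.5,0,0,100,0,0,0,1.5,0,0,100,0,0,0,0,0,0,100]}}

```text
t: 6.28
ee_pos: [475.6, -337.9, 11.7]
orientation: [-3.138, -0.128, 0.005]
ft_force: [-10.1, -0.7, 6.8]
width: 87.7
grasp_force: 5.0
```

```bash
python3 - <<'E'
from h import *
im=get_image("wrist"); cv2.imwrite("pics/wrist4.png",im["pixels"])
print(get_obs()["ee_pos"],get_obs()["ft_force"])
E
```

```text
[ 475.60328586 -337.90834105   11.68542302] [-8.87381868 -1.90810394  6.34360972]
```

View pics/wrist4.png

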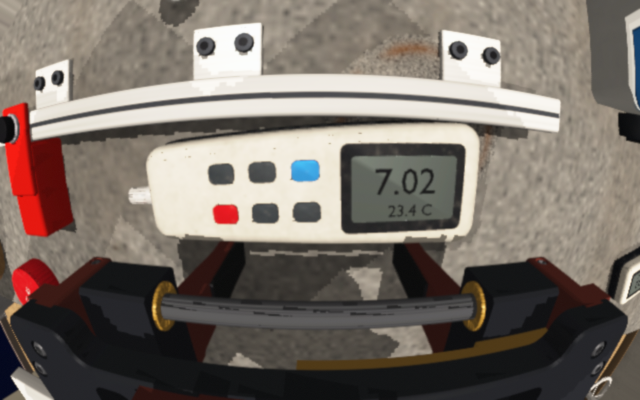

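Contact: the right-hand end is at the fence (465,121), but the left end may still show a gap (165,135). I'll measure it with the wrist depth.

```bash
cat >> h.py <<'E'
from scipy.spatial.transform import Rotation as Ro
def wcloud():
    o=get_obs(); im=get_image("wrist"); d=im["depth"]
    v,u=np.mgrid[0:400,0:640]; x=(u-im["cx"])/im["fx"]; y=(v-im["cy"])/im["fy"]; r=np.hypot(x,y)+1e-9
    k=np.tan(np.minimum(r,1.5))/r
    P=np.stack([x*k*d,-y*k*d,-d,np.ones_like(d)],-1)@np.array(im["tool_from_camera"]).T
    P=P[...,:3]@Ro.from_rotvec(o["orientation"]).as_matrix().T+o["ee_pos"]
    P[(d<=0)|(r>1.4)]=np.nan
    return P,im
a=np.radians(4.6); n=np.array([np.cos(a),np.sin(a)]); e=np.array([-np.sin(a),np.cos(a)])
def gaps():
    P,im=wcloud(); N=P[...,:2]@n; S=P[...,:2]@e; Z=P[...,2]
    A={}
    for name in ["meter","fence","red_stop"]:
        rs=models.regions_of(name,"wrist")
        if not rs: print(name,"none"); continue
        m=rs[0]["region"]; A[name]=m; z=Z[m]
        print(name,rs[0]["p"],"z",np.nanpercentile(z,[5,50,95]).round(1),"s",np.nanpercentile(S[m],[.5,99.5]).round(1),"n",np.nanpercentile(N[m],[1,99]).round(1))
    res={}
    for name,f in [("meter",np.nanmax),("meter",np.nanmin),("fence",np.nanmin)]:
        if name not in A: continue
        m=A[name]&(Z>24)&(Z<42); L=[]
        for s in np.arange(-460,-200,10):
            q=N[m&(abs(S-s)<5)]
            if len(q)>3: L.append((s,np.nanpercentile(q,98 if f is np.nanmax else 2)))
        L=np.array(L); 
        if len(L)>4:
            p=np.polyfit(L[2:-2,0],L[2:-2,1],1); print(name,f.__name__,"slope deg",np.degrees(p[0]).round(2),L[:,1].round(0).tolist(),L[0,0])
E
python3 -c "
from h import *
gaps()"
```

```text
meter 0.62 z [30.3 34.7 36.3] s [-452.9 -268.7] n [462.4 520.5]
fence 0.68 z [ 5.3 29.8 31.3] s [-508.6 -169. ] n [523.1 574.6]
red_stop 0.8 z [ 6.  33.7 43.8] s [-188.8 -158.5] n [458.3 546.6]
meter nanmax slope deg -4.11 [504.0, 520.0, 521.0, 521.0, 520.0, 519.0, 519.0, 518.0, 517.0, 516.0, 516.0, 515.0, 514.0, 514.0, 513.0, 512.0, 511.0, 510.0, 504.0] -460.0
meter nanmin slope deg 0.3 [477.0, 464.0, 463.0, 463.0, 463.0, 463.0, 463.0, 463.0, 463.0, 464.0, 464.0, 463.0, 463.0, 464.0, 464.0, 463.0, 463.0, 466.0, 476.0] -460.0
fence nanmin slope deg -0.09 [524.0, 524.0, 524.0, 524.0, 524.0, 523.0, 523.0, 524.0, 523.0, 524.0, 523.0, 523.0, 523.0, 523.0, 523.0, 523.0, 523.0, 523.0, 523.0, 523.0, 523.0, 523.0, 523.0, 523.0, 523.0, 523.0] -460.0
```

The far edge slopes -4.1° and the near edge +0.3°. Either the housing tapers symmetrically and its axis is about 2° off, or the block is already flush. A 2° turn of the pusher that advances the left finger will settle it: a flush block would resist.

Emit:
{"method": "jog_arm", "body": {"increments": [0,0,1,0,0,0,100,0,0,1,0,0,0,100,0,0,0,0,0,0,100]}}

```text
t: 6.9
ee_pos: [477.5, -338.0, 11.6]
orientation: [-3.141, -0.074, -0.0]
ft_force: [-1.3, 1.4, 0.1]
width: 88.1
grasp_force: 1.0
```

```bash
python3 -c "
from h import *
gaps(); o=get_obs(); print(o['ft_force'],o['moment'],o['orientation'])"
```

```text
meter 0.79 z [ 4.  16.7 25.2] s [-690.2 -656.6] n [376.5 422.1]
fence 0.72 z [ 5.2 29.8 31.2] s [-508.7 -170.7] n [522.7 574.8]
red_stop 0.89 z [ 5.1 33.5 43. ] s [-189.  -114.3] n [457.7 547.6]
fence nanmin slope deg -0.06 [523.0, 524.0, 524.0, 524.0, 524.0, 523.0, 524.0, 523.0, 523.0, 523.0, 524.0, 523.0, 524.0, 524.0, 523.0, 523.0, 523.0, 523.0, 523.0, 523.0, 523.0, 523.0, 523.0, 523.0, 523.0, 524.0] -460.0
[-0.96158552  0.87972213 -0.17544122] [ 0.16526528  0.35815275 -0.07961761] [-3.14062004e+00 -7.41678771e-02 -1.13281520e-04]
```

The force fell to 1 N, so the meter gave way and turned. The network picked the small meter this time, so I'll select the region by its place.

```bash
sed -i 's/m=rs\[0\]\["region"\]; A/m=min((q["region"] for q in rs),key=lambda g:abs(np.nanmedian(S[g])+350)) if name=="meter" else rs[0]["region"]; A/' h.py
python3 -c "
from h import *
gaps()"
```

```text
meter 0.94 z [30.3 34.7 36.3] s [-454.2 -269.1] n [463.4 521. ]
fence 0.68 z [ 5.4 29.8 31.3] s [-508.1 -170.2] n [523.1 574.5]
red_stop 0.68 z [ 5.7 33.6 42.9] s [-188.8 -158.9] n [458.2 547.2]
meter nanmax slope deg -2.36 [514.0, 520.0, 521.0, 521.0, 521.0, 520.0, 520.0, 519.0, 519.0, 518.0, 518.0, 518.0, 517.0, 517.0, 516.0, 516.0, 516.0, 513.0] -460.0
meter nanmin slope deg 2.04 [470.0, 464.0, 463.0, 463.0, 464.0, 464.0, 464.0, 465.0, 465.0, 465.0, 465.0, 466.0, 467.0, 467.0, 467.0, 467.0, 468.0, 470.0] -460.0
fence nanmin slope deg -0.04 [524.0, 524.0, 523.0, 524.0, 524.0, 523.0, 524.0, 523.0, 524.0, 523.0, 524.0, 523.0, 523.0, 523.0, 524.0, 523.0, 523.0, 523.0, 523.0, 524.0, 523.0, 523.0, 523.0, 523.0, 523.0, 524.0] -460.0
```

The slopes are now symmetric at -2.4° / +2.0°: the axis is parallel to the fence within 0.2°, centre line n=492 against face 523.5 (31.5 mm), and the stub is 80 mm short of the stop. Step 1 is met. Next: back off, lift, turn the gripper and go behind the rear end.

Emit:
{"method": "jog_arm", "body": {"increments": [0,0,0,-30,0,0,100,0,0,0,0,0,-50,100,0,0,0,0,0,-50,20,0,0,-10.5,0,0,0,20,0,0,-10.5,0,0,0,20,0,0,-10.5,0,0,0,20,0,0,-10.5,0,0,0,20,0,0,-10.5,0,0,0,20,0,0,-10.5,0,0,0,20,0,0,-10.5,0,0,0,20,0,0,-10.5,0,0,0,20,0,0,-7.9,0,0,0,20]}}

```text
t: 8.8
ee_pos: [448.2, -340.1, 112.1]
orientation: [2.123, 2.313, 0.0]
ft_force: [0.1, 0.3, 0.3]
width: 17.4
grasp_force: 0.0
```

Emit:
{"method": "jog_arm", "body": {"increments": [0,0,0,-42,25,0,20,0,0,0,-42,25,0,20,0,0,0,-42,23,0,20,0,0,0,0,0,0,20,0,0,0,0,0,0,20]}}

```text
t: 9.43
ee_pos: [529.9, -458.7, 111.3]
orientation: [-2.13, -2.308, -0.0]
ft_force: [0.6, 0.5, -1.0]
width: 17.4
grasp_force: 0.0
```

```bash
python3 - <<'E'
from h import *
o=get_obs(); p=o["ee_pos"]; print(p,"n",p[:2]@n,"s",p[:2]@e,o["orientation"],o["width"])
R=Ro.from_rotvec(o["orientation"]).as_matrix(); print("xyaw",np.degrees(np.arctan2(R[1,0],R[0,0])))
gaps(); im=get_image("wrist"); cv2.imwrite("pics/wrist5.png",im["pixels"])
E
```

```text
[ 529.85019606 -458.73853517  111.27127607] n 491.3531471137134 s -499.75429837482545 [-2.13003552e+00 -2.30820366e+00 -1.40264528e-04] 17.376659813846807
xyaw 94.59767332413934
meter 0.93 z [32.3 34.8 36.5] s [-457.1 -332.2] n [461.7 519.9]
fence 0.72 z [ 5.1 29.6 31.3] s [-510.1 -318.2] n [522.4 574.7]
red_stop none
meter nanmax slope deg -2.29 [515.0, 519.0, 520.0, 520.0, 519.0, 519.0, 519.0, 518.0, 517.0, 518.0, 517.0, 516.0, 516.0, 516.0] -460.0
meter nanmin slope deg 2.27 [467.0, 462.0, 461.0, 461.0, 463.0, 462.0, 463.0, 463.0, 463.0, 464.0, 465.0, 464.0, 465.0, 466.0] -460.0
fence nanmin slope deg 0.43 [523.0, 523.0, 523.0, 523.0, 521.0, 523.0, 523.0, 523.0, 523.0, 523.0, 523.0, 523.0, 523.0, 523.0] -460.0
```

View pics/wrist5.png

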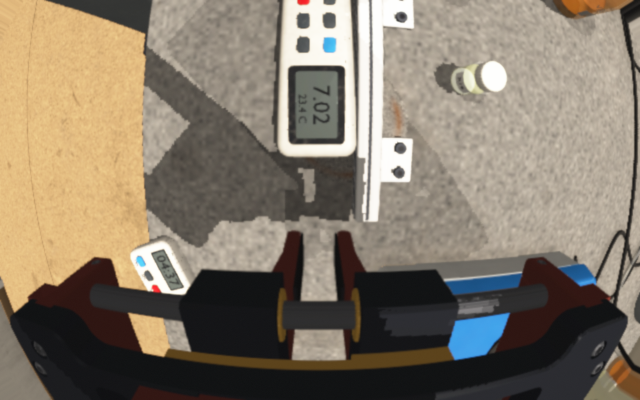

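The wrist view shows the fingers (295,245)/(345,245) in line with the meter's rear end (318,155). A blue stirrer lies at right (520,280); I'll check its clearance to the gripper body before lowering.

```bash
python3 - <<'E'
import numpy as np
from h import n,e
P=np.load("top1.npy"); N=P[...,:2]@n; S=P[...,:2]@e; Z=P[...,2]
m=(N>535)&(N<680)&(S>-640)&(S<-400)&(Z>15)
print(m.sum(), N[m].min(),S[m].max(),Z[m].max())
for a in range(535,680,20):
    k=m&(N>=a)&(N<a+20)
    if k.any(): print(a,k.sum(),S[k].max().round(),S[k].min().round(),Z[k].max().round())
E
```

```text
1066 535.1533093827798 -400.5883759120885 254.41414686680469
535 183 -401.0 -640.0 86.0
555 127 -471.0 -640.0 89.0
575 121 -560.0 -640.0 91.0
595 121 -559.0 -640.0 90.0
615 125 -401.0 -640.0 90.0
635 147 -559.0 -640.0 126.0
655 153 -559.0 -640.0 204.0
675 89 -559.0 -640.0 254.0
```

The stirrer starts at s<-559, so the body edge (-525) clears it. Lowering a little further forward, then pushing.

Emit:
{"method": "jog_arm", "body": {"increments": [0,0,0,12,0,0,20,0,0,0,0,1,40,20,0,0,0,0,0,40,20,0,0,0,0,0,18,20,0,0,0,0,0,0,20,0,0,0,5,0,0,20,0,0,0,5,0,0,20,0,0,0,5,0,0,20,0,0,0,5,0,0,20,0,0,0,0,0,0,20]}}

```text
t: 10.92
ee_pos: [529.0, -427.2, 14.1]
orientation: [2.13, 2.309, -0.0]
ft_force: [0.3, -0.2, 0.8]
width: 17.3
grasp_force: 0.2
```

```bash
python3 - <<'E'
from h import *
o=get_obs(); p=o["ee_pos"]; print(p,"n",p[:2]@n,"s",p[:2]@e,o["ft_force"],o["width"])
gaps()
E
```

```text
[ 529.00453384 -427.22641068   14.12976358] n 493.0374473627734 s -468.2758570611045 [ 0.29373194 -0.24098977  0.81928264] 17.304004752005575
meter 0.82 z [32.6 34.8 36.3] s [-453.4 -336.8] n [461.7 519.8]
fence 0.71 z [ 5.6 29.7 31.2] s [-481.3 -321.1] n [522.6 574.1]
red_stop none
meter nanmax slope deg -2.56 [485.0, 518.0, 520.0, 519.0, 519.0, 519.0, 519.0, 518.0, 517.0, 517.0, 516.0, 516.0, 516.0, 512.0] -460.0
meter nanmin slope deg 1.69 [477.0, 463.0, 462.0, 462.0, 462.0, 463.0, 463.0, 463.0, 464.0, 464.0, 464.0, 464.0, 464.0, 463.0] -460.0
fence nanmin slope deg -0.02 [523.0, 523.0, 523.0, 523.0, 523.0, 523.0, 523.0, 523.0, 523.0, 523.0, 523.0, 523.0, 523.0, 523.0] -460.0
```

Emit:
{"method": "jog_arm", "body": {"increments": [0,0,0,5,0,0,20,0,0,0,5,0,0,20,0,0,0,5,0,0,20,0,0,0,5,0,0,20,0,0,0,5,0,0,20,0,0,0,5,0,0,20,0,0,0,5,0,0,20,0,0,0,0,0,0,20]}}

```text
t: 12.12
ee_pos: [525.8, -391.7, 13.6]
orientation: [-2.13, -2.308, -0.0]
ft_force: [0.3, 0.4, 1.0]
width: 17.6
grasp_force: 0.0
```

```bash
python3 - <<'E'
from h import *
o=get_obs(); p=o["ee_pos"]; print(p,"n",p[:2]@n,"s",p[:2]@e,o["ft_force"],o["width"])
gaps()
E
```

```text
[ 525.76049833 -391.70984738   13.61503914] n 492.6522514536936 s -432.6135287683971 [0.26837963 0.36087417 1.01231055] 17.600269394618298
meter 0.58 z [32.7 34.8 36.4] s [-417.9 -301.2] n [459.5 518.4]
fence 0.68 z [32.7 34.8 36.4] s [-418.1 -301.2] n [459.7 518. ]
red_stop none
meter nanmax slope deg -4.68 [514.0, 519.0, 519.0, 518.0, 518.0, 516.0, 516.0, 515.0, 514.0, 513.0, 513.0, 511.0, 511.0] -420.0
meter nanmin slope deg -0.1 [464.0, 461.0, 461.0, 461.0, 461.0, 461.0, 461.0, 461.0, 461.0, 461.0, 461.0, 460.0, 460.0] -420.0
fence nanmin slope deg -0.22 [464.0, 461.0, 461.0, 461.0, 461.0, 461.0, 461.0, 461.0, 461.0, 461.0, 460.0, 460.0, 460.0] -420.0
```

The stub end has drifted about 2.3° away from the fence. I'll back off a touch, shift the push point 10 mm to the outer side and push on, so the meter turns back into the fence.

Emit:
{"method": "jog_arm", "body": {"increments": [0,0,0,-6,0,0,20,0,0,0,0,-10,0,20,0,0,0,6,0,0,20,0,0,0,4,0,0,20,0,0,0,4,0,0,20,0,0,0,4,0,0,20,0,0,0,0,0,0,20]}}

```text
t: 13.2
ee_pos: [515.1, -380.8, 13.7]
orientation: [-2.13, -2.309, -0.0]
ft_force: [-0.1, 0.0, -0.9]
width: 17.4
grasp_force: 0.1
```

```bash
python3 - <<'E'
from h import *
o=get_obs(); p=o["ee_pos"]; print(p,"n",p[:2]@n,"s",p[:2]@e,o["ft_force"],o["width"])
gaps()
E
```

```text
[ 515.09472244 -380.75866957   13.69756335] n 482.89910400091316 s -420.8422422790938 [-0.11599359  0.03214122 -0.91330594] 17.38381457536134
meter 0.69 z [32.9 34.8 36.3] s [-405.8 -289.5] n [460.7 518.5]
fence 0.88 z [ 5.7 29.7 31.2] s [-447.3 -283.6] n [522.4 574.3]
red_stop none
meter nanmax slope deg -4.29 [510.0, 519.0, 519.0, 519.0, 518.0, 517.0, 517.0, 516.0, 515.0, 514.0, 514.0, 513.0, 513.0] -410.0
meter nanmin slope deg 0.2 [465.0, 462.0, 461.0, 461.0, 461.0, 462.0, 462.0, 461.0, 461.0, 461.0, 462.0, 462.0, 461.0] -410.0
fence nanmin slope deg -0.02 [523.0, 523.0, 523.0, 523.0, 523.0, 523.0, 523.0, 523.0, 523.0, 523.0, 523.0, 523.0, 523.0, 523.0, 523.0, 523.0] -430.0
```

Emit:
{"method": "jog_arm", "body": {"increments": [0,0,0,-6,0,0,20,0,0,0,0,-7,0,20,0,0,0,6,0,0,20,0,0,0,4,0,0,20,0,0,0,4,0,0,20,0,0,0,4,0,0,20,0,0,0,0,0,0,20]}}

```text
t: 14.28
ee_pos: [507.2, -369.3, 13.7]
orientation: [-2.13, -2.309, -0.001]
ft_force: [0.7, -0.9, 0.1]
width: 17.8
grasp_force: 0.1
```

```bash
python3 - <<'E'
from h import *
o=get_obs(); p=o["ee_pos"]; print(p,"n",p[:2]@n,"s",p[:2]@e,o["ft_force"],o["width"])
gaps()
E
```

```text
[ 507.16234137 -369.33719364   13.7107871 ] n 475.9082641861073 s -408.8213878875189 [ 0.70854416 -0.91199854  0.11520991] 17.80711799945675
meter 0.8 z [32.8 34.8 36.4] s [-394.2 -277.4] n [461.  518.8]
fence 0.81 z [ 5.9 29.7 31.2] s [-442.7 -270.5] n [522.5 574. ]
red_stop 0.28 z [32.6 34.8 36.4] s [-394.2 -277.1] n [460.7 519.5]
meter nanmax slope deg -4.13 [508.0, 519.0, 521.0, 519.0, 518.0, 518.0, 517.0, 516.0, 516.0, 515.0, 514.0, 514.0, 513.0] -400.0
meter nanmin slope deg 0.62 [467.0, 462.0, 461.0, 461.0, 462.0, 461.0, 462.0, 462.0, 462.0, 462.0, 462.0, 462.0, 463.0] -400.0
fence nanmin slope deg -0.1 [523.0, 523.0, 523.0, 523.0, 523.0, 523.0, 523.0, 523.0, 523.0, 523.0, 523.0, 523.0, 523.0, 523.0, 523.0] -410.0
```

Angle is now about -1.8° and within tolerance. On to the stop in small steps.

Emit:
{"method": "jog_arm", "body": {"increments": [0,0,0,3,0,0,20,0,0,0,3,0,0,20,0,0,0,2,0,0,20,0,0,0,0,0,0,20]}}

```text
t: 14.98
ee_pos: [506.4, -361.7, 13.7]
orientation: [-2.13, -2.309, -0.0]
ft_force: [0.9, -1.2, 0.2]
width: 17.5
grasp_force: 0.3
```

Emit:
{"method": "jog_arm", "body": {"increments": [0,0,0,1.5,0,0,20,0,0,0,1.5,0,0,20,0,0,0,0,0,0,20]}}

```text
t: 15.35
ee_pos: [506.2, -358.8, 13.7]
orientation: [-2.13, -2.309, -0.0]
ft_force: [0.8, -0.9, 0.0]
width: 17.4
grasp_force: 0.7
```

Emit:
{"method": "jog_arm", "body": {"increments": [0,0,0,1.5,0,0,20,0,0,0,1,0,0,20,0,0,0,0,0,0,20]}}

```text
t: 15.72
ee_pos: [506.1, -356.8, 13.8]
orientation: [2.13, 2.308, -0.0]
ft_force: [0.0, -3.5, -1.1]
width: 17.9
grasp_force: 2.1
```

Emit:
{"method": "jog_arm", "body": {"increments": [0,0,0,1,0,0,20,0,0,0,1,0,0,20,0,0,0,0,0,0,20]}}

```text
t: 16.1
ee_pos: [506.4, -356.4, 14.0]
orientation: [2.128, 2.306, -0.002]
ft_force: [-0.4, -11.1, -2.2]
width: 17.7
grasp_force: 5.3
```

```bash
python3 - <<'E'
from h import *
o=get_obs(); p=o["ee_pos"]; print(p,"n",p[:2]@n,"s",p[:2]@e,o["ft_force"],o["width"])
gaps()
im=get_image("top"); cv2.imwrite("pics/top6.png",cv2.resize(im["pixels"][170:260,270:410],None,fx=5,fy=5,interpolation=cv2.INTER_CUBIC))
E
```

```text
[ 506.42667198 -356.38408447   14.03591486] n 476.21378989074145 s -395.85100235963216 [ -0.39538163 -11.09533215  -2.16212522] 17.68995684488838
meter none
fence 0.57 z [ 5.9 29.8 31.2] s [-404.8 -257.1] n [522.5 573.9]
red_stop none
fence nanmin slope deg -0.25 [523.0, 523.0, 523.0, 523.0, 523.0, 523.0, 523.0, 523.0, 523.0, 523.0, 523.0, 523.0, 523.0, 523.0, 523.0] -400.0
```

View pics/top6.png

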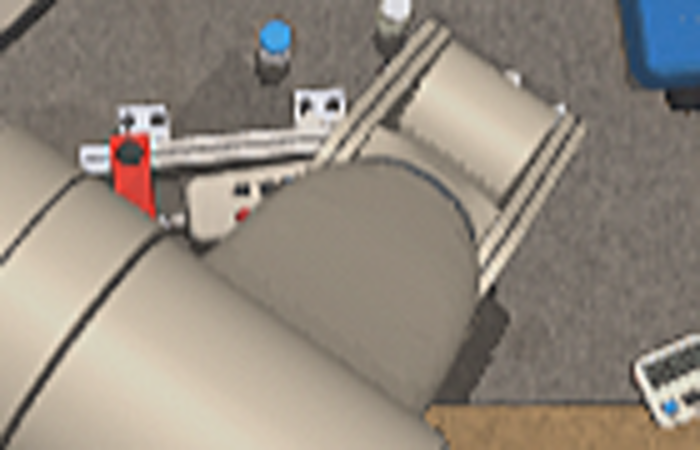

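The stub touches the stop at crop px (160,218), with an 11 N reaction. I'll back off and measure the meter's angle.

Emit:
{"method": "jog_arm", "body": {"increments": [0,0,0,-5,0,0,20,0,0,0,-15,0,0,20,0,0,0,0,0,-50,20,0,0,0,0,0,-50,20,0,0,0,0,0,0,20]}}

```text
t: 16.98
ee_pos: [509.6, -376.4, 117.8]
orientation: [2.126, 2.304, 0.001]
ft_force: [0.1, 0.0, -0.4]
width: 17.4
grasp_force: 0.0
```

```bash
python3 - <<'E'
from h import *
o=get_obs(); p=o["ee_pos"]; print(p,"n",p[:2]@n,"s",p[:2]@e,o["ft_force"],o["width"])
gaps()
E
```

```text
[ 509.6490851  -376.39275518  117.79629693] n 477.8211493587911 s -416.05365677678014 [ 0.07169291  0.01150197 -0.40546567] 17.40090968918814
meter 0.57 z [32.5 34.8 36.5] s [-382.6 -246.5] n [460.7 518.3]
fence 0.9 z [ 5.4 29.6 31.3] s [-481.6 -242.7] n [522.4 574.6]
red_stop none
meter nanmax slope deg -3.78 [517.0, 519.0, 519.0, 519.0, 519.0, 517.0, 517.0, 516.0, 515.0, 515.0, 514.0, 514.0, 513.0, 512.0] -380.0
meter nanmin slope deg 0.77 [463.0, 461.0, 461.0, 461.0, 461.0, 461.0, 461.0, 462.0, 462.0, 462.0, 462.0, 462.0, 462.0, 462.0] -380.0
fence nanmin slope deg -0.1 [523.0, 523.0, 523.0, 523.0, 523.0, 523.0, 523.0, 523.0, 523.0, 523.0, 523.0, 523.0, 523.0, 523.0, 523.0, 523.0, 523.0, 523.0, 523.0, 523.0, 523.0, 523.0, 523.0] -460.0
```

Axis about -1.5°, origin about 35 mm in front of the face: inside the limits but tight. I'll nudge the stub end in from the side with the closed fingers.

Emit:
{"method": "jog_arm", "body": {"increments": [0,0,0,0,-50,0,0,0,0,0,50,-8,0,0,0,0,0,50,0,0,0,0,0,0,50,0,0,0,0,0,0,31,0,0,0,0,0,0,0,0,0,0,0,0,0,0,0,50,0,0,0,0,0,0,50,0,0,0,0,0,0,0,0]}}

```text
t: 18.3
ee_pos: [432.2, -198.1, 10.2]
orientation: [-2.126, -2.302, 0.004]
ft_force: [0.2, 0.6, 0.4]
width: 0.1
grasp_force: 0.0
```

```bash
python3 - <<'E'
from h import *
o=get_obs(); p=o["ee_pos"]; print(p,"n",p[:2]@n,"s",p[:2]@e,o["ft_force"],o["width"])
im=get_image("wrist"); cv2.imwrite("pics/wrist7.png",im["pixels"])
E
```

```text
[ 432.20984783 -198.09551047   10.16977427] n 414.93060052242225 s -232.12018562971727 [0.18571445 0.60693213 0.41017907] 0.14693693641984912
```

View pics/wrist7.png

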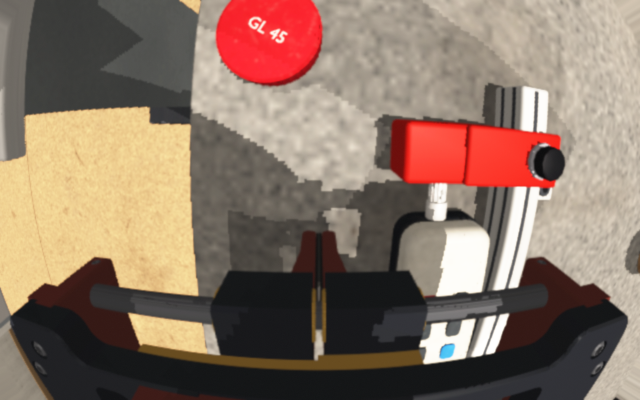

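The stub (437,190) touches the stop (430,150), the closed fingers (320,260) stand beside the meter's front end, and the red cap (270,35) is clear. Nudging towards the fence.

Emit:
{"method": "jog_arm", "body": {"increments": [0,0,0,0,10,0,0,0,0,0,0,10,0,0,0,0,0,0,6,0,0,0,0,0,0,2,0,0,0,0,0,0,2,0,0,0,0,0,0,0,0,0]}}

```text
t: 19.1
ee_pos: [464.9, -196.1, 13.7]
orientation: [-2.13, -2.309, 0.0]
ft_force: [-0.3, 0.4, -0.3]
width: 0.5
grasp_force: 0.0
```

Emit:
{"method": "jog_arm", "body": {"increments": [0,0,0,0,1.5,0,0,0,0,0,0,1.5,0,0,0,0,0,0,0,0,0]}}

```text
t: 19.48
ee_pos: [467.9, -195.9, 13.6]
orientation: [-2.13, -2.309, 0.0]
ft_force: [-0.5, 0.2, -0.2]
width: 0.3
grasp_force: 0.1
```

Emit:
{"method": "jog_arm", "body": {"increments": [0,0,0,0,1.5,0,0,0,0,0,0,0,0,0]}}

```text
t: 19.73
ee_pos: [469.3, -195.7, 13.6]
orientation: [-2.13, -2.308, 0.0]
ft_force: [-1.9, 0.3, 0.6]
width: 0.6
grasp_force: 0.6
```

Emit:
{"method": "jog_arm", "body": {"increments": [0,0,0,0,1,0,0,0,0,0,0,1,0,0,0,0,0,0,0,0,0]}}

```text
t: 20.1
ee_pos: [471.6, -195.7, 13.7]
orientation: [2.13, 2.309, 0.0]
ft_force: [-1.0, 0.0, -0.7]
width: 0.3
grasp_force: 0.4
```

Emit:
{"method": "jog_arm", "body": {"increments": [0,0,0,0,1,0,0,0,0,0,0,0,0,0]}}

```text
t: 20.35
ee_pos: [472.6, -195.6, 13.7]
orientation: [2.13, 2.309, 0.0]
ft_force: [-1.3, 0.7, -0.6]
width: 0.3
grasp_force: 0.4
```

```bash
sed -i 's/-460,-200,10/-460,-180,10/' h.py; python3 - <<'E'
from h import *
o=get_obs(); p=o["ee_pos"]; print(p,"n",p[:2]@n,"s",p[:2]@e,o["ft_force"],o["width"])
gaps()
E
```

```text
[ 472.58829783 -195.5917768    13.69492078] n 455.37978337334306 s -232.8628250508934 [-1.32222572  0.70945213 -0.60365618] 0.27582652439274025
meter 0.93 z [12.6 33.4 35.2] s [-247.5 -191. ] n [466.8 516.2]
fence 0.71 z [ 5.7 29.6 31. ] s [-335.4 -133.9] n [522.4 574.3]
red_stop 0.69 z [33.  36.6 48.8] s [-186.5 -156.9] n [456.8 545.9]
meter nanmax slope deg -64.19 [518.0, 517.0, 515.0, 514.0, 511.0] -250.0
meter nanmin slope deg -58.39 [512.0, 475.0, 469.0, 468.0, 472.0] -250.0
fence nanmin slope deg -0.72 [536.0, 527.0, 524.0, 523.0, 524.0, 523.0, 523.0, 523.0, 523.0, 523.0, 523.0, 523.0, 523.0] -320.0h.py:34: RankWarning: Polyfit may be poorly conditioned
  p=np.polyfit(L[2:-2,0],L[2:-2,1],1); print(name,f.__name__,"slope deg",np.degrees(p[0]).round(2),L[:,1].round(0).tolist(),L[0,0])
h.py:34: RankWarning: Polyfit may be poorly conditioned
  p=np.polyfit(L[2:-2,0],L[2:-2,1],1); print(name,f.__name__,"slope deg",np.degrees(p[0]).round(2),L[:,1].round(0).tolist(),L[0,0])
```

The front end is now centred at n≈492, i.e. flush. Backing off, lifting and checking.

Emit:
{"method": "jog_arm", "body": {"increments": [0,0,0,0,-5,0,0,0,0,0,0,-20,0,0,0,0,0,0,0,-50,0,0,0,0,0,0,-50,0,0,0,0,-50,0,0,0,0,0,0,-50,0,0,0,0,0,0,-50,0,0,0,0,0,0,-40,0,0,0,0,0,0,0,0,0]}}

```text
invalid input
```

```bash
python3 - <<'E'
from h import *
o=get_obs(); p=o["ee_pos"]; print(p,"n",p[:2]@n,"s",p[:2]@e,o["ft_force"],o["width"])
gaps()
im=get_image("wrist"); cv2.imwrite("pics/wrist8.png",im["pixels"])
E
```

```text
[ 472.56708326 -195.61131038   13.71855976] n 455.3570705732023 s -232.88059432025923 [-0.42804446  0.54163504 -0.14041279] 0.0784624863554255
meter 0.67 z [13.3 33.4 35.2] s [-246.1 -191.6] n [467.  515.8]
fence 0.78 z [ 5.6 29.6 31.1] s [-336.2 -133.4] n [522.2 574.8]
red_stop none
meter nanmax slope deg -64.18 [517.0, 517.0, 515.0, 514.0, 511.0] -250.0
meter nanmin slope deg -58.44 [512.0, 476.0, 469.0, 468.0, 472.0] -250.0
fence nanmin slope deg -0.7 [530.0, 526.0, 524.0, 523.0, 524.0, 523.0, 523.0, 523.0, 523.0, 523.0, 523.0, 523.0, 523.0] -320.0h.py:34: RankWarning: Polyfit may be poorly conditioned
  p=np.polyfit(L[2:-2,0],L[2:-2,1],1); print(name,f.__name__,"slope deg",np.degrees(p[0]).round(2),L[:,1].round(0).tolist(),L[0,0])
h.py:34: RankWarning: Polyfit may be poorly conditioned
  p=np.polyfit(L[2:-2,0],L[2:-2,1],1); print(name,f.__name__,"slope deg",np.degrees(p[0]).round(2),L[:,1].round(0).tolist(),L[0,0])
```

View pics/wrist8.png

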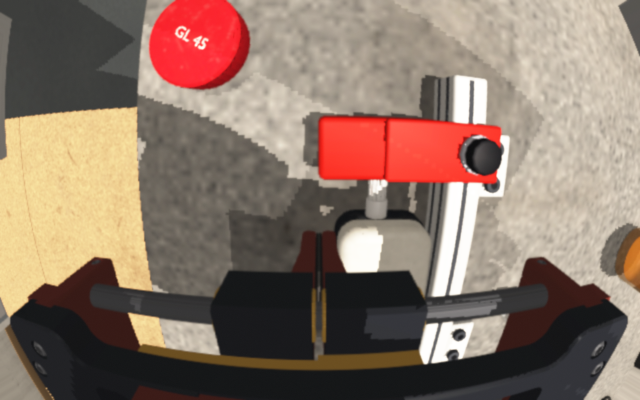

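The move was refused because I miscounted a row, so the picture is the same pose: the stub (377,190) at the stop and the fingers still beside the meter. Resending the retreat.

Emit:
{"method": "jog_arm", "body": {"increments": [0,0,0,0,-5,0,0,0,0,0,0,-20,0,0,0,0,0,0,0,-50,0,0,0,0,0,0,-50,0,0,0,0,-50,0,0,0,0,0,0,-50,0,0,0,0,0,0,-50,0,0,0,0,0,0,-35,30,0,0,0,0,0,0,0,0,0]}}

```text
t: 21.92
ee_pos: [493.8, -382.3, 113.9]
orientation: [2.13, 2.305, 0.0]
ft_force: [0.0, 0.4, -1.3]
width: 0.7
grasp_force: 0.0
```

```bash
python3 - <<'E'
from h import *
o=get_obs(); p=o["ee_pos"]; print(p,"n",p[:2]@n,"s",p[:2]@e,o["ft_force"],o["width"])
gaps()
E
```

```text
[ 493.836625   -382.26021411  113.89346003] n 461.589059223014 s -420.63407361964016 [ 0.01644232  0.42454544 -1.27273906] 0.6512134536224244
meter 0.96 z [31.8 34.8 36.4] s [-384.2 -251.7] n [460.2 519. ]
fence 0.66 z [ 5.6 29.6 31.2] s [-484.6 -246.7] n [522.4 573.9]
red_stop none
meter nanmax slope deg -1.71 [517.0, 519.0, 519.0, 519.0, 518.0, 518.0, 518.0, 517.0, 518.0, 517.0, 517.0, 516.0, 516.0, 517.0] -380.0
meter nanmin slope deg 3.12 [462.0, 460.0, 460.0, 461.0, 461.0, 463.0, 463.0, 463.0, 463.0, 464.0, 465.0, 465.0, 466.0, 466.0] -380.0
fence nanmin slope deg -0.04 [523.0, 523.0, 523.0, 523.0, 523.0, 523.0, 523.0, 523.0, 522.0, 523.0, 523.0, 523.0, 523.0, 523.0, 523.0, 523.0, 523.0, 523.0, 523.0, 523.0, 523.0, 523.0] -460.0
```

The meter is 32.4 mm from face to axis, 0.7° from parallel, and its rear end is within about 1.5 mm of where it was when touching the stop. The gripper is clear, so I'm handing in.

```bash
python3 -c "
from h import *
print(job.close_job())"
```

```text
the job is handed in; nothing more can be done
None
```

The job is handed in, with no verdict returned: by my last measurement the larger meter lies 0.7° from parallel to the fence with its axis 32.4 mm from the face (flush is 32 mm), its stub within about 1.5 mm of the red stop, and the gripper clear; the bystanders were not re-measured.

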